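# Latch the sprung jaw of the empty connector holder half open

## Task

Get the empty connector holder ready for loading: with closed fingertips on the front face of its tall sliding jaw, push the jaw back against its spring as far as it will go, then let it come back so that the stop pin catches it half open, and move clear. Grip nothing, leave the pin and its knob alone (the pin drops by itself), and do not disturb the holder that already has a connector and board in it or anything else on the bench.

Things in the scene. Friction and masses are not known exactly. Their poses are not given: they have to be found in the camera images.
- holder_empty: Steel and aluminium sprung holder fixed to the bench, with nothing between its jaws (else like the full one). Origin on the table; x along the slide, the way the jaw opens. In its frame: base plate x -100 to 140 mm, 100 wide, 10 thick; low fixed jaw x -85 to -65, 80 wide, top at 24; tall sliding jaw behind it, top at 62; bridge over the slide at x 70, 59 high.
- jaw_empty_slide (a joint): Sliding jaw of the empty holder, m, along the holder's +x: 0 closed (start; 4 mm gap), 0.055 fully back against its end stop. The spring pushes it back towards 0 with about 5 N at 0 and 9 N at 0.055. Beyond 0.028 the stop pin drops and the jaw, let go, returns only to about 0.028 (half open); let go earlier, to 0.
- jaw_empty_face (a point): Middle of the front face of the empty holder's sliding jaw, where to push; it moves with the jaw. The face is upright, 80 mm wide, looks along the holder's -x, and is free of the fixed jaw from 24 to 62 mm above the table; this point is 50 mm above the table.
- jaw_empty: The empty holder's sliding jaw: upright block 30 mm thick and 80 wide with a sloping rear brace 50 mm wide. Origin on the table, at the holder's origin when closed; it moves with the jaw. Pushed on the front face only: its sloping back is not to be touched.
- pin_empty_slide (a joint): Stop pin of the empty holder, m, upright: 0 up (riding on the slide, start), about 0.011 dropped in front of the slide's step. Sprung downward.
- pin_empty: The stop pin, in the bridge at x = 70 mm of the empty holder, with a black knob 18 mm across above the bridge; origin at the foot of the pin, 26 mm above the table when up. The knob spans 46 to 58 mm above that origin. Not to be touched.
- holder_full: Steel and aluminium sprung holder fixed to the bench, its jaws on a black connector 116 mm wide bearing an upright circuit board, top at 95 mm. Origin on the table; x along the slide, the way the jaw opens. In its frame: base plate x -100 to 140 mm, 100 wide, 10 thick; low fixed jaw x -85 to -65, 80 wide, top at 24; tall sliding jaw behind it, top at 62; bridge over the slide at x 70, 59 high. Its jaw stands 11 mm further back. Leave alone.
- jaw_full_slide (a joint): Sliding jaw of the full holder, m; 0 as it clamps the connector. Not to be moved.
- reel: Bystander, loose: metal solder reel, 52 mm across, 36 mm high, standing flat. Leave where it is.
- flux_jar: Bystander, loose: small closed jar, 40 mm across, 45 mm high. Leave where it is.
- tip_pot: Bystander, loose: dark steel cup, 54 mm across, 40 mm high. Leave where it is.
- screwdriver: Bystander, loose: screwdriver 150 mm long with a yellow handle, lying. Leave where it is.
- cutters: Bystander, loose: side cutters with red handles, about 140 mm long, 12 mm high, lying; origin at the rivet. Leave where it is.
- connector: Bystander, loose: loose spare connector, 12 x 52 x 16 mm. Leave where it is.

How it is judged:
On the way, in this order (a step that is already met when the one before it is completed fails the run):
1. the empty holder's jaw has been pushed back nearly to its end stop (beyond 48 of 55 mm) (value of joint jaw_empty_slide above 0.048 m), for 0.05 s.
2. the jaw has come back and rests half open on the dropped pin (value of joint jaw_empty_slide between 0.023 and 0.032 m and value of joint pin_empty_slide above 0.007 m), for 0.2 s.
At the end, for the whole second after the job is handed in: The empty holder's jaw is at rest half open (23 to 32 mm), held by its dropped stop pin (down more than 7 mm); the full holder's jaw is within 4 mm of its start and every loose thing within 30 mm of where it was (all of step 2 and velocity of joint jaw_empty_slide between -0.01 and 0.01 m/s and value of joint jaw_full_slide below 0.004 m and distance of each of reel, flux_jar, tip_pot, screwdriver, cutters, connector from where it was at the start of the episode below 0.03 m); the robot touches nothing.
It fails at once if the robot touches the stop pin (more than 1 N) (contact force between any of the fingers, the arm and pin_empty above 1 N).
It fails at once if the jaw is gripped: the fingers press its sloping back (more than 2 N) (contact force between the fingers and jaw_empty_c2 above 2 N).
It fails at once if the jaw of the full holder is moved by more than 4 mm (value of joint jaw_full_slide above 0.004 m).
It fails at once if a loose bystander is lifted, carried or shifted by more than 30 mm (distance of any of reel, flux_jar, tip_pot, screwdriver, cutters, connector from where it was at the start of the episode above 0.03 m).
It also fails if it takes over 40 s, if anything falls off the work surface, if the arm or the gripper's body presses on something with over 40 N, if the wrist force passes 120 N, or if a joint passes its speed limit or range.

## Robot

A 6-joint arm with a two-finger parallel gripper is mounted at the origin on the work surface. World frame = base frame: x ahead of the robot, y to its left, z up, the work surface at z = 0. Lengths are in m, angles in rad, forces in N, time in s.
With the tool pointing down it reaches from about 0.375 to 0.975 m from the base axis. Payload 3.8 kg.
Tool frame: the origin (TCP) lies at the very end of the fingers, on their centre line; the grasp point (between the pads) lies 19 mm behind it; z points along the fingers, y is the direction in which the jaws open and shut (so a half turn about z gives the same grasp; the last joint's range is limited). The gripper opens to 85 mm and grips with 20 to 120 N. Pads are 22 mm wide; open, the fingers measure 114 mm over their backs; the gripper's body (76 mm by 85 mm) begins 54 mm behind the grasp point. The pads swing forward as they close: fully open they stand 13 mm farther back than shut.
Start: joints at [-1.171, 0.264, 1.604, -0, 1.274, -0.037], TCP at [0.286, -0.612, 0.231] pointing down, gripper open.
Joint ranges: [-2.63, 2.63], [-0.94, 2.18], [0.31, 2.57], [-1.31, 4.45], [0, 2.66], [-2.55, 2.55]. Speed limits (rad/s): [2.57, 2.57, 3.14, 3.14, 3.14, 3.14].

## Interface

Orientations are given as a rotation vector (axis times angle).
In Python, from workcell import bot, viewer gives the robot as it stands.
- The arm moves only by the tool jog_arm, never from a script. Its argument "motion" is a list of rows, each an object of numbers: "dx", "dy", "dz": the shift along the world's x, y, z in cm; "turn": the turn about the world's z in rad. A call has 1 to 12 rows; each row shifts and turns the commanded pose from where the row before left it; what a row does not reach is not made up. A row lasts 1/12 s, in which the tool goes at most 41.7 mm and 7.16 degrees, less where a joint would pass 70% of its speed; a pose out of reach is approached as far as the arm can. A call is refused whole if a number of a shift passes 4.17 or a number of a turn 0.125, either way. A call with a gripper value outside its range is refused whole. "fingers" is the finger opening in cm, from 0 to 8.54, set as the call begins (left out, the last holds). The fingers move at their own pace and stop on an object; "grip_force" is the grip in N (left out, the last holds). Time passes only in rows, so rows that do not move let the fingers close. It gives the time, the measured TCP pose, the force and the opening at its end, in the units of the state.
- bot.read_state(): the state, without advancing time (a new reading comes with each control period).
- viewer.read_camera(name): name is "scene" or "top" or "wrist"; returns (picture, depth): 480x640x3 uint8, red, green, blue; 480x640 float32, m along the optical axis (not along the pixel's ray), 0 where there is no reading.
- viewer.camera_info(name): a dict with "vertical_fov" (degrees; the focal length in pixels is half the picture's height over the tangent of half this angle, whatever the lens; pixels are square), "cx", "cy" (the principal point, pixels), "dist" ([k1, k2, p1, p2, k3] as OpenCV has them; the pictures are not rectified), "R" (3x3) and "t" (3): a world point X has camera coordinates R X + t. Camera axes: x right, y down, z forward; pixel columns grow to the right and rows downward; lengths in m; the calibration is good to about 2 mm. A picture is of the moment at which its call begins: read the wrist's pose just before it. camera_info takes no time and is no camera call; for the wrist camera it gives the pose at the moment of the call.
- bot.finish_job(): hands the job in, once; it reports no verdict.
The state is a dict: "time": time; "q": joint angles; "joint_vel": joint speeds; "joint_torque": joint torques, N m; "tool_pos": TCP position; "tcp_rot": TCP orientation; "wrist_force": force on the tool from outside, world axes, zero at the start; "torque": the same for the moment, N m; "width": opening from 0.0 (shut) to 1.0 (fully open).
Only numpy, scipy, OpenCV 4.12 (cv2) and the standard library are available. Lean on these libraries where they do the work, as an engineer would, in place of code of your own. Each camera call takes 0.05 s, during which the arm holds its last target. There are 200 camera calls.

## Working session

There is one attempt and no reset: what is moved stays moved. The work goes in short steps, Python scripts to look and compute and a tool call to move; the robot and the scene stay as the last step left them, time stands still between calls to the robot, and variables do not carry over. Pictures are saved under pics/ and viewed, about 8 in all and at most 12, crops included, and the job is handed in when it is done.

Besides the shell and the picture viewer there is one more tool, called after "Emit:" as name([rows], argument=value, ...), one row to a line, values as JSON. jog_arm: Moves the arm, as the interface text tells. Its arguments: {"type":"object","properties":{"motion":{"type":"array"},"fingers":{"type":"number"},"grip_force":{"type":"number"}},"required":["motion"]}

```bash
mkdir -p pics
cat > h.py <<'E'
import numpy as np, cv2
from workcell import bot, viewer
def cam(n):
    i=viewer.camera_info(n); f=240/np.tan(np.radians(i["vertical_fov"])/2)
    K=np.array([[f,0,i["cx"]],[0,f,i["cy"]],[0,0,1]]); return K,np.array(i["dist"],float),np.array(i["R"]),np.array(i["t"])
def pts(c,uv,z=None,d=None):
    K,D,R,t=c; n=cv2.undistortPoints(np.array(uv,float).reshape(-1,1,2),K,D).reshape(-1,2)
    r=np.c_[n,np.ones(len(n))]
    if d is not None: return (r*np.array(d)[:,None]-t)@R
    o=-R.T@t; w=r@R; return o+w*((z-o[2])/w[:,2])[:,None]
def proj(c,X):
    K,D,R,t=c; return cv2.projectPoints(np.array(X,float),cv2.Rodrigues(R)[0],t,K,D)[0].reshape(-1,2)
E
python3 - <<'E'
from h import *
for n in("top","scene"):
    p,d=viewer.read_camera(n); cv2.imwrite(f"pics/{n}.png",p[:,:,::-1]); np.savez(f"{n}.npz",p=p,d=d)
    c=cam(n); print(n,(-c[2].T@c[3]).round(3),c[0][0,0],(d>0).mean())
s=bot.read_state(); print(s)
E
```

```text
top [ 0.401 -0.009  1.04 ] 446.4520624977348 0.9958756510416666
scene [1.273 0.133 0.78 ] 447.8139329986128 0.9958854166666666
{'time': 0.1, 'q': array([-1.17092014e+00,  2.64697210e-01,  1.60523586e+00, -1.87570594e-05,
        1.27372037e+00, -3.69214518e-02]), 'joint_vel': array([-0.00038765, -0.00288173, -0.00138615,  0.00091763,  0.00097655,
        0.00070257]), 'joint_torque': array([ 4.36207065e-04, -5.16706574e+01, -3.68590236e+01, -5.58954969e-05,
        6.24585198e-03,  2.21588081e-09]), 'tool_pos': array([ 0.28527215, -0.61102082,  0.23007432]), 'tcp_rot': array([-3.06498850e+00, -6.80248653e-01,  6.11546724e-04]), 'wrist_force': array([ 0.23023146, -0.54592929, -0.30007652]), 'torque': array([-0.02666699,  0.03370407, -0.00233063]), 'width': 1.000196341215828}
```

View pics/top.png

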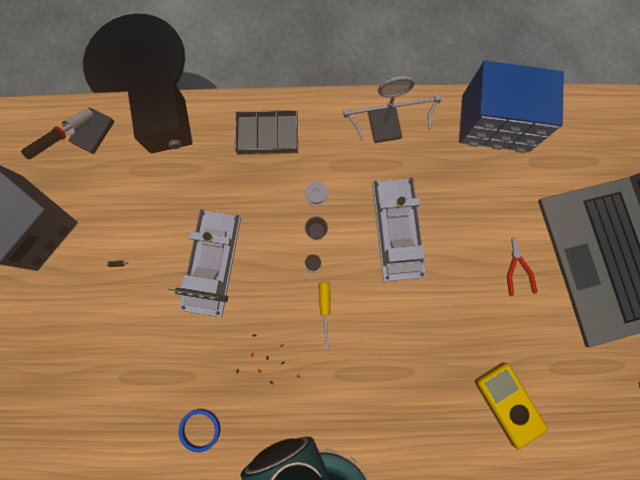

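View pics/scene.png

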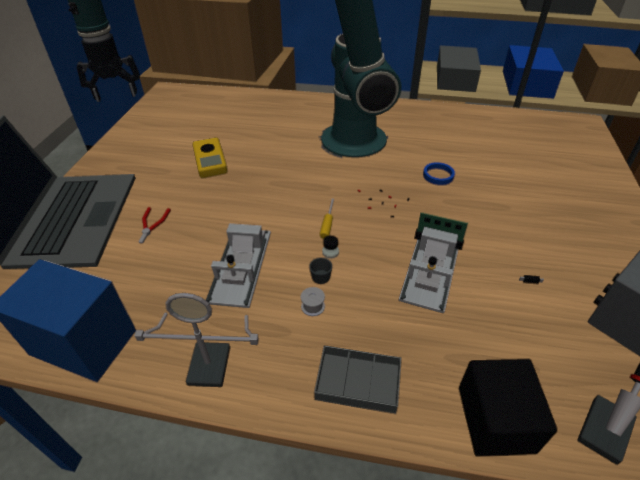

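The top view shows the empty holder at about (400,230). Its low jaw is at the near end (405,268) and its pin knob at (401,201), so it opens away from the robot. The full holder with the green board is at (207,262). Next I'll measure the empty holder from the depth image.

Run:
```python
from h import *
z=np.load("top.npz"); p,d=z["p"],z["d"]; c=cam("top")
u,v=np.meshgrid(np.arange(365,440),np.arange(170,290)); u=u.ravel();v=v.ravel()
P=pts(c,np.c_[u,v],d=d[v,u])
print("table z",np.median(P[P[:,2]<.004,2]))
# base plate & everything above the table
m=(P[:,2]>.006)&(P[:,2]<.014)
r=cv2.minAreaRect((P[P[:,2]>.006,:2]*1000).astype(np.float32)); print("all",r)
r=cv2.minAreaRect((P[m,:2]*1000).astype(np.float32)); print("base",r); print(cv2.boxPoints(r).round(1))
for lo,hi in((.018,.03),(.054,.0605),(.0605,.066),(.067,.09)):
    k=(P[:,2]>lo)&(P[:,2]<hi); q=P[k]
    r=cv2.minAreaRect((q[:,:2]*1000).astype(np.float32)); print(lo,hi,k.sum(),q.mean(0).round(4),r)
```

```text
table z -0.000843648202487098
all ((541.8133544921875, -167.1392822265625), (188.97994995117188, 379.4363098144531), 68.02324676513672)
base ((591.6409301757812, -193.25335693359375), (145.38499450683594, 267.01873779296875), 82.77149200439453)
[[ 450.  -248.6]
 [ 714.9 -282.2]
 [ 733.2 -137.9]
 [ 468.3 -104.3]]
0.018 0.03 627 [ 0.564  -0.1922  0.0237] ((606.3758544921875, -189.88278198242188), (218.25994873046875, 90.54212188720703), 2.9030234813690186)
0.054 0.0605 372 [ 0.6017 -0.1897  0.0583] ((591.0619506835938, -192.73492431640625), (140.53567504882812, 89.86241149902344), 4.462809085845947)
0.0605 0.066 357 [ 0.5457 -0.1951  0.0622] ((590.3248291015625, -190.11138916015625), (137.91015625, 83.26129150390625), 2.557366371154785)
0.067 0.09 58 [ 0.6519 -0.188   0.0823] ((651.9545288085938, -188.3725128173828), (15.544577598571777, 17.411197662353516), 85.75638580322266)
```

Run:
```python
from h import *
z=np.load("top.npz"); p,d=z["p"],z["d"]; c=cam("top")
V,U=np.mgrid[0:480,0:640]; P=pts(c,np.c_[U.ravel(),V.ravel()],d=d.ravel()).reshape(480,640,3)
roi=np.zeros((480,640),bool); roi[170:290,365:440]=1
for lo,hi in((.005,.2),(.02,.028),(.055,.067)):
    m=(roi&(P[...,2]>lo)&(P[...,2]<hi)).astype(np.uint8); m=cv2.morphologyEx(m,cv2.MORPH_OPEN,np.ones((3,3)))
    n,L,S,C=cv2.connectedComponentsWithStats(m)
    for i in range(1,n):
        if S[i,4]<60: continue
        q=P[L==i]; r=cv2.minAreaRect((q[:,:2]*1000).astype(np.float32)); print(lo,S[i],q.mean(0).round(4),np.round(r[0],1),np.round(r[1],1),round(r[2],2))
K=cv2.resize(p[170:290,360:450,::-1],None,fx=5,fy=5,interpolation=2); cv2.imwrite("pics/crop.png",K)
```

```text
0.005 [ 373  178   53  103 4125] [ 0.5967 -0.1886  0.0241] [ 602.3 -191.1] [239.7  98.5] 4.01
0.02 [387 207  23  10 161] [ 0.6387 -0.1897  0.0248] [ 639.8 -189.9] [20.4 50.7] 4.37
0.02 [388 263  34  11 267] [ 0.5076 -0.1962  0.0233] [ 507.8 -197.9] [20.1 77.8] 4.58
0.055 [405 198  14   8  83] [ 0.654  -0.2167  0.0582] [ 655.1 -214.9] [16.3 32. ] 4.75
0.055 [380 200  20   8 125] [ 0.6505 -0.1641  0.0584] [ 651.2 -164.8] [16.4 43.1] 2.16
0.055 [388 245  36  16 476] [ 0.5365 -0.1949  0.0613] [ 536.3 -195.6] [30.9 78.1] 3.95
```

View pics/crop.png

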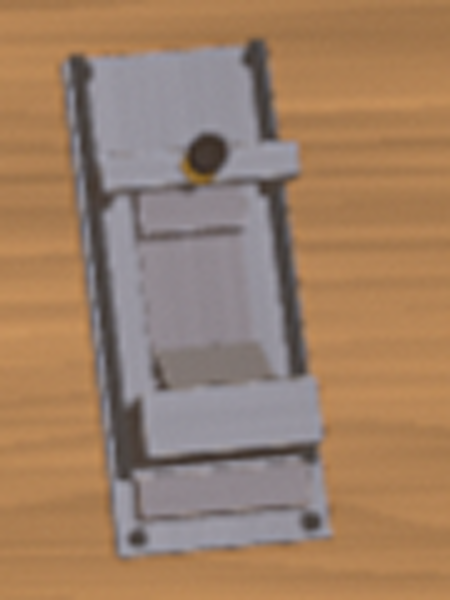

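The sizes match: base 240x98.5, jaw top 31x78, low jaw 20x78. The holder yaw is +4° and the jaw face middle is at (0.5215, -0.1967). I'll move to a point above and in front of the face, closing the fingers on the way.

Emit:
jog_arm([
  {"dx": 1.7, "dy": 3.4, "turn": -0.031},
  {"dx": 1.7, "dy": 3.4, "turn": -0.031},
  {"dx": 1.7, "dy": 3.4, "turn": -0.031},
  {"dx": 1.7, "dy": 3.4, "turn": -0.031},
  {"dx": 1.7, "dy": 3.4, "turn": -0.031},
  {"dx": 1.7, "dy": 3.4, "turn": -0.031},
  {"dx": 1.7, "dy": 3.4, "turn": -0.031},
  {"dx": 1.7, "dy": 3.4, "turn": -0.031},
  {"dx": 1.7, "dy": 3.4, "turn": -0.031},
  {"dx": 1.7, "dy": 3.4, "turn": -0.031},
  {"dx": 1.7, "dy": 3.4, "turn": -0.031},
  {"dx": 1.7, "dy": 3.4, "turn": -0.031},
], fingers=0, grip_force=20)

```text
validation failed for argument at $.mo...
```

Emit:
jog_arm([
  {"dz": -2.5},
  {"dz": -2.5},
  {"dz": -2.5},
  {"dz": -2.5},
  {"dz": -2},
  {},
  {},
])

```text
validation failed for argument at $.mo...
```

Run:
```python
from h import *
s=bot.read_state(); r=s["tcp_rot"]; print(s["time"],s["tool_pos"],cv2.Rodrigues(r)[0].round(3).tolist(),s["wrist_force"],s["width"])
c=cam("wrist"); p,d=viewer.read_camera("wrist")
# predicted: face top edge ends, face middle at top, TCP
a=np.radians(4); e=np.array([np.cos(a),np.sin(a),0]); n=np.array([-e[1],e[0],0]); F=np.array([.5215,-.1967,.062])
X=[F+.04*n,F,F-.04*n,s["tool_pos"]]; uv=proj(c,X); print(uv.round(1))
q=p[:,:,::-1].copy()
for w in uv: cv2.drawMarker(q,tuple(int(t) for t in w),(0,0,255),0,12)
cv2.imwrite("pics/w1.png",q)
```

```text
0.1 [ 0.28527215 -0.61102082  0.23007432] [[0.906, 0.423, -0.001], [0.423, -0.906, 0.002], [0.0, -0.002, -1.0]] [ 0.23023146 -0.54592929 -0.30007652] 1.000196341215828
[[  77.4  -82.3]
 [  56.7 -142.5]
 [  57.7 -184.8]
 [ 319.7  312.1]]
```

View pics/w1.png

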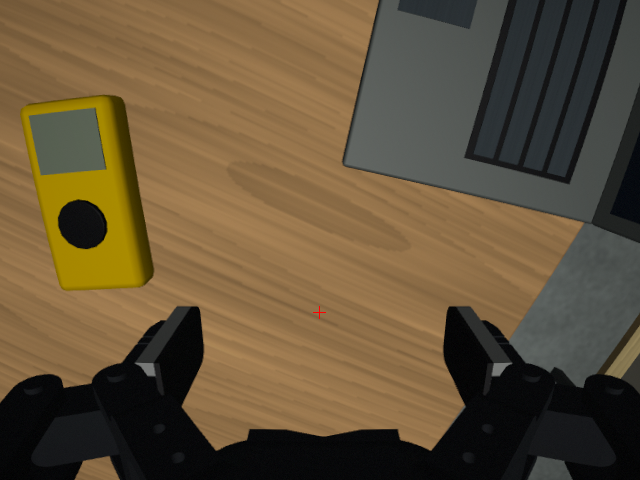

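The moves were refused, most likely because each row needs all its keys. The wrist view is still the start pose: open fingers and the bench, with the TCP at (320,312). I'll resend.

Emit:
jog_arm([
  {"dx": 1.7, "dy": 3.4, "dz": 0, "turn": -0.031},
  {"dx": 1.7, "dy": 3.4, "dz": 0, "turn": -0.031},
  {"dx": 1.7, "dy": 3.4, "dz": 0, "turn": -0.031},
  {"dx": 1.7, "dy": 3.4, "dz": 0, "turn": -0.031},
  {"dx": 1.7, "dy": 3.4, "dz": 0, "turn": -0.031},
  {"dx": 1.7, "dy": 3.4, "dz": 0, "turn": -0.031},
  {"dx": 1.7, "dy": 3.4, "dz": 0, "turn": -0.031},
  {"dx": 1.7, "dy": 3.4, "dz": 0, "turn": -0.031},
  {"dx": 1.7, "dy": 3.4, "dz": 0, "turn": -0.031},
  {"dx": 1.7, "dy": 3.4, "dz": 0, "turn": -0.031},
  {"dx": 1.7, "dy": 3.4, "dz": 0, "turn": -0.031},
  {"dx": 1.7, "dy": 3.4, "dz": 0, "turn": -0.031},
], fingers=0, grip_force=20)

```text
time: 1.15
tool_pos: [0.4898, -0.2018, 0.2312]
tcp_rot: [-3.14, -0.099, 0.0]
wrist_force: [1.4, -0.6, -0.0]
width: 0.0
```

Emit:
jog_arm([
  {"dx": 0, "dy": 0, "dz": -2.5, "turn": 0},
  {"dx": 0, "dy": 0, "dz": -2.5, "turn": 0},
  {"dx": 0, "dy": 0.3, "dz": -2.5, "turn": 0},
  {"dx": 0, "dy": 0, "dz": -2.5, "turn": 0},
  {"dx": 0, "dy": 0, "dz": -2, "turn": 0},
  {"dx": 0, "dy": 0, "dz": 0, "turn": 0},
  {"dx": 0, "dy": 0, "dz": 0, "turn": 0},
])

```text
time: 1.73
tool_pos: [0.4882, -0.2, 0.11]
tcp_rot: [-3.138, -0.102, 0.005]
wrist_force: [0.2, 0.3, 0.4]
width: -0.002
```

Run:
```python
from h import *
s=bot.read_state(); r=s["tcp_rot"]; print(s["time"],s["tool_pos"],cv2.Rodrigues(r)[0].round(3).tolist(),s["wrist_force"],s["width"])
c=cam("wrist"); p,d=viewer.read_camera("wrist"); print("cam",(-c[2].T@c[3]).round(3))
a=np.radians(4); e=np.array([np.cos(a),np.sin(a),0]); n=np.array([-e[1],e[0],0]); F=np.array([.5215,-.1967,.062])
X=[F+.04*n,F,F-.04*n,s["tool_pos"]]; uv=proj(c,X); print(uv.round(1))
q=p[:,:,::-1].copy()
for w in uv: cv2.drawMarker(q,tuple(int(t) for t in w),(0,0,255),0,12)
cv2.imwrite("pics/w2.png",q)
V,U=np.mgrid[0:480,0:640]; P=pts(c,np.c_[U.ravel(),V.ravel()],d=d.ravel())
m=(d.ravel()>0)&(abs(P[:,2]-.062)<.0035)&(P[:,0]<.57)&(P[:,0]>.50)&(abs(P[:,1]+.196)<.06)
print(m.sum(),cv2.minAreaRect((P[m,:2]*1000).astype(np.float32)))
```

```text
1.7333 [ 0.48824389 -0.19995896  0.10996459] [[0.998, 0.065, -0.003], [0.065, -0.998, 0.002], [-0.003, -0.002, -1.0]] [0.1522368  0.34238453 0.44536205] -0.0015363711092496314
cam [ 0.562 -0.197  0.253]
[[233.2 201.2]
 [318.4 200.7]
 [403.9 200.5]
 [319.9 313.1]]
11338 ((538.484375, -196.83419799804688), (30.703502655029297, 80.57947540283203), 3.840993642807007)
```

View pics/w2.png

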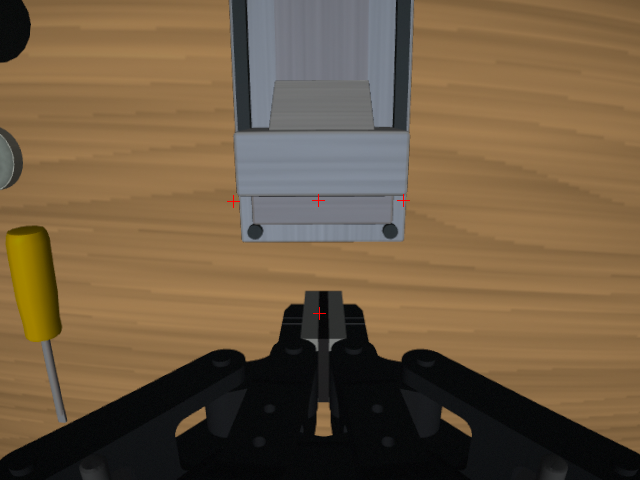

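The wrist view shows the jaw's front top edge at row 195, columns 238–407, and the closed tips at (320,291), centred on it. The close-range measurement puts the face at x≈0.523, within 2 mm of the first. I'll lower, then push along the 4° direction.

Emit:
jog_arm([
  {"dx": 0, "dy": 0, "dz": -2.5, "turn": 0},
  {"dx": 0, "dy": 0, "dz": -2.5, "turn": 0},
  {"dx": 0, "dy": 0, "dz": -2, "turn": 0},
  {"dx": 0, "dy": 0, "dz": 0, "turn": 0},
  {"dx": 1.0, "dy": 0.07, "dz": 0, "turn": 0},
  {"dx": 1.0, "dy": 0.07, "dz": 0, "turn": 0},
  {"dx": 0.5, "dy": 0.04, "dz": 0, "turn": 0},
  {"dx": 0.5, "dy": 0.04, "dz": 0, "turn": 0},
  {"dx": 0.5, "dy": 0.04, "dz": 0, "turn": 0},
  {"dx": 0, "dy": 0, "dz": 0, "turn": 0},
])

```text
time: 2.62
tool_pos: [0.5259, -0.1989, 0.0433]
tcp_rot: [3.138, 0.103, 0.001]
wrist_force: [-4.8, -1.2, 2.3]
width: 0.005
```

In contact, with the expected spring force. I'll continue towards the stop.

Emit:
jog_arm([
  {"dx": 0.6, "dy": 0.04, "dz": 0, "turn": 0},
  {"dx": 0.6, "dy": 0.04, "dz": 0, "turn": 0},
  {"dx": 0.6, "dy": 0.04, "dz": 0, "turn": 0},
  {"dx": 0.6, "dy": 0.04, "dz": 0, "turn": 0},
  {"dx": 0.6, "dy": 0.04, "dz": 0, "turn": 0},
  {"dx": 0.3, "dy": 0.02, "dz": 0, "turn": 0},
  {"dx": 0, "dy": 0, "dz": 0, "turn": 0},
])

```text
time: 3.2
tool_pos: [0.5578, -0.1965, 0.0431]
tcp_rot: [3.139, 0.103, -0.003]
wrist_force: [-8.0, -2.3, 4.7]
width: 0.001
```

Emit:
jog_arm([
  {"dx": 0.3, "dy": 0.02, "dz": 0, "turn": 0},
  {"dx": 0.3, "dy": 0.02, "dz": 0, "turn": 0},
  {"dx": 0.2, "dy": 0.01, "dz": 0, "turn": 0},
  {"dx": 0, "dy": 0, "dz": 0, "turn": 0},
])

```text
time: 3.53
tool_pos: [0.5651, -0.1959, 0.043]
tcp_rot: [3.139, 0.103, -0.004]
wrist_force: [-8.6, -0.5, 4.2]
width: 0.004
```

Emit:
jog_arm([
  {"dx": 0.2, "dy": 0.01, "dz": 0, "turn": 0},
  {"dx": 0.2, "dy": 0.01, "dz": 0, "turn": 0},
  {"dx": 0.0, "dy": 0.0, "dz": 0, "turn": 0},
])

```text
time: 3.78
tool_pos: [0.5673, -0.1957, 0.0429]
tcp_rot: [3.139, 0.104, -0.01]
wrist_force: [-12.4, -1.8, 8.9]
width: -0.002
```

Emit:
jog_arm([
  {"dx": 0.2, "dy": 0.01, "dz": 0, "turn": 0},
  {"dx": 0.0, "dy": 0.0, "dz": 0, "turn": 0},
])

```text
time: 3.95
tool_pos: [0.5674, -0.1957, 0.0429]
tcp_rot: [-3.14, -0.104, 0.016]
wrist_force: [-19.1, -2.8, 13.1]
width: -0.001
```

Run:
```python
from h import *
p,d=viewer.read_camera("top"); c=cam("top"); V,U=np.mgrid[0:480,0:640]; P=pts(c,np.c_[U.ravel(),V.ravel()],d=d.ravel())
m=(d.ravel()>0)&(abs(P[:,2]-.062)<.003)&(P[:,0]<.63)&(P[:,0]>.50)&(abs(P[:,1]+.196)<.05)
print(m.sum(),cv2.minAreaRect((P[m,:2]*1000).astype(np.float32)))
cv2.imwrite("pics/t2.png",cv2.resize(p[150:300,320:480,::-1],None,fx=4,fy=4)); print(bot.read_state()["wrist_force"])
```

```text
67 ((596.5853881835938, -165.7400360107422), (15.816702842712402, 26.751310348510742), 2.291395902633667)
[-18.58808414  -2.81529417  11.94862802]
```

View pics/t2.png

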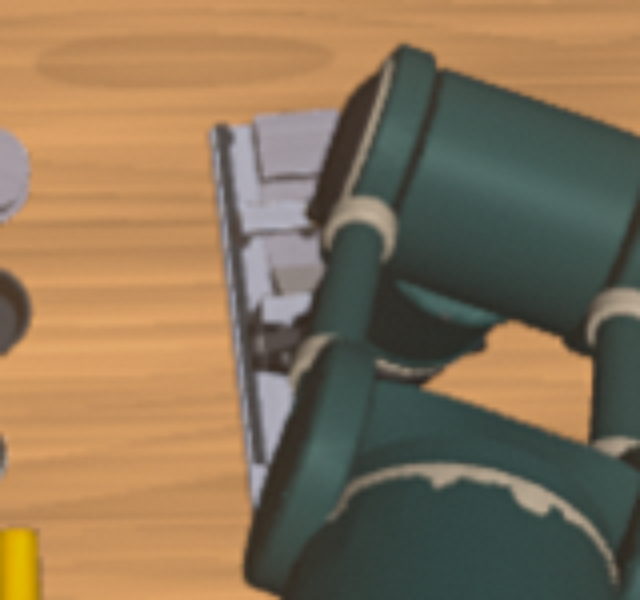

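The arm hides most of the jaw in the top view. The TCP stopped at 0.567 while the force rose to 19 N, so the jaw is on its end stop, about 55 mm from first contact. I'll back off gently.

Emit:
jog_arm([
  {"dx": -0.7, "dy": -0.05, "dz": 0, "turn": 0},
  {"dx": -0.5, "dy": -0.03, "dz": 0, "turn": 0},
  {"dx": -0.5, "dy": -0.03, "dz": 0, "turn": 0},
  {"dx": -0.5, "dy": -0.03, "dz": 0, "turn": 0},
  {"dx": -0.5, "dy": -0.03, "dz": 0, "turn": 0},
  {"dx": -0.5, "dy": -0.03, "dz": 0, "turn": 0},
  {"dx": -0.4, "dy": -0.03, "dz": 0, "turn": 0},
  {"dx": 0, "dy": 0, "dz": 0, "turn": 0},
  {"dx": 0, "dy": 0, "dz": 0, "turn": 0},
])

```text
time: 4.75
tool_pos: [0.5374, -0.1977, 0.0427]
tcp_rot: [3.139, 0.102, 0.005]
wrist_force: [0.5, -0.5, 0.1]
width: 0.001
```

The force dropped to zero at x=0.537, so the jaw was caught at about 28 mm. Moving clear.

Emit:
jog_arm([
  {"dx": -1, "dy": -0.07, "dz": 0, "turn": 0},
  {"dx": -1.5, "dy": -0.1, "dz": 0, "turn": 0},
  {"dx": -2, "dy": -0.1, "dz": 0, "turn": 0},
  {"dx": 0, "dy": 0, "dz": 3, "turn": 0},
  {"dx": 0, "dy": 0, "dz": 3, "turn": 0},
  {"dx": 0, "dy": 0, "dz": 3, "turn": 0},
  {"dx": 0, "dy": -3, "dz": 2, "turn": 0},
  {"dx": 0, "dy": -3, "dz": 2, "turn": 0},
  {"dx": 0, "dy": -3, "dz": 2, "turn": 0},
  {"dx": 0, "dy": -3, "dz": 0, "turn": 0},
  {"dx": 0, "dy": -3, "dz": 0, "turn": 0},
  {"dx": 0, "dy": -3, "dz": 0, "turn": 0},
])

```text
time: 5.75
tool_pos: [0.4907, -0.3817, 0.1925]
tcp_rot: [3.139, 0.102, 0.002]
wrist_force: [-0.1, 0.5, -0.3]
width: 0.003
```

Emit:
jog_arm([
  {"dx": 0, "dy": -3, "dz": 0, "turn": 0},
  {"dx": 0, "dy": 0, "dz": 0, "turn": 0},
  {"dx": 0, "dy": 0, "dz": 0, "turn": 0},
])

```text
time: 6.0
tool_pos: [0.4901, -0.4114, 0.1911]
tcp_rot: [-3.14, -0.098, -0.0]
wrist_force: [-0.7, 1.6, -0.4]
width: -0.0
```

Run:
```python
from h import *
o=np.load("top.npz")["p"]; p,d=viewer.read_camera("top"); c=cam("top"); V,U=np.mgrid[0:480,0:640]; P=pts(c,np.c_[U.ravel(),V.ravel()],d=d.ravel()); P=P.reshape(480,640,3)
for nm,lo,hi,x0,x1 in(("jaw",.055,.067,.5,.62),("knob",.0655,.09,.63,.68)):
    m=((d>0)&(P[...,2]>lo)&(P[...,2]<hi)&(P[...,0]<x1)&(P[...,0]>x0)&(abs(P[...,1]+.192)<.05)).astype(np.uint8)
    q=P[m>0]; print(nm,m.sum(),np.median(q,0).round(4),cv2.minAreaRect((q[:,:2]*1000).astype(np.float32)))
ch=(abs(p.astype(int)-o).max(2)>40)
for nm,(u,v) in dict(reel=(316,193),pot=(316,228),jar=(313,262),drv=(325,310),conn=(117,264),cut=(520,265),full=(207,262)).items(): print(nm,ch[v-30:v+30,max(0,u-22):u+22].sum())
cv2.imwrite("pics/t3.png",p[:,:,::-1]); s=bot.read_state(); print(s["time"],s["tool_pos"],s["wrist_force"])
```

```text
jaw 475 [ 0.564  -0.193   0.0611] ((564.4364013671875, -193.90988159179688), (31.10843849182129, 79.38741302490234), 4.57824182510376)
knob 51 [ 0.652  -0.1884  0.0722] ((654.8690185546875, -195.22650146484375), (16.977981567382812, 30.96294403076172), 15.52985668182373)
reel 0
pot 0
jar 0
drv 0
conn 0
cut 366
full 0
6.05 [ 0.49017527 -0.41009232  0.19103044] [ 0.3772466   0.27836469 -0.56234252]
```

View pics/t3.png

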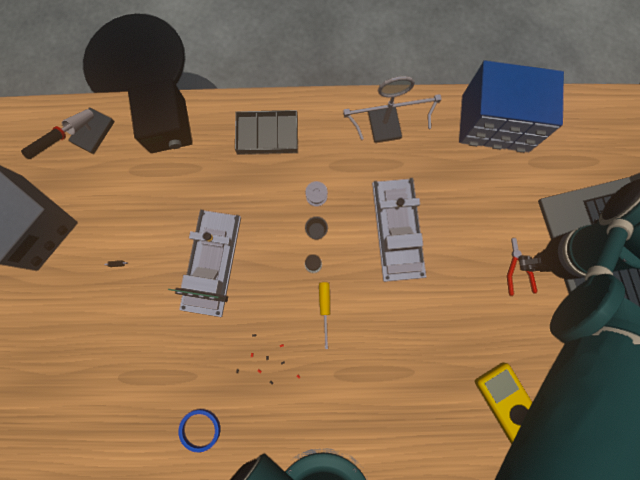

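The jaw now stands half open at (404,240), and the knob reads about 10 mm lower. The cutters at (520,265) are only partly hidden by the gripper, which is 0.19 m above the bench. Everything else is unchanged, so I'm handing in.

```bash
python3 -c "
from workcell import bot
print(bot.finish_job())"
```

```text
the job is handed in; nothing more can be done
None
```

The empty holder's jaw is half open on its dropped stop pin, the arm is clear, and the job is handed in at about 6 s of the 40 s allowed; no verdict came back. With closed fingertips I pushed the jaw's front face back until it stopped moving and the force rose to about 19 N. I then backed off, and the force fell to zero where the pin should catch.

**Last checks:**
- **Jaw:** the top camera puts it 28.1 mm from its start position.
- **Pin:** its knob reads about 10 mm lower than at the start.
- **Bystanders:** the picture is unchanged around the full holder, reel, jar, pot, screwdriver and spare connector.
- **Cutters:** the comparison did flag a change there. The gripper was hanging over them at 0.19 m and hid part of them. Their visible parts are where they were, and the arm was never low near them.
- **Full push:** the arm hid the jaw from the top camera at that moment, so the end stop is judged from force and tool position only.

The first two move calls were refused because their rows left out some values; nothing moved, and I resent them.

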